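Click the lid of the electronics box shut, corner by corner

TASK

One of the three dark electronics boxes still has its lid rim standing up (the two finished ones are shut and have a plug fitted on their connector): press the rim down with the fingertips, one corner after another, until each of the four corner sections clicks fully shut and stays down. Start at the corner next to the round connector, then do the other corner at that same end, and carry on round the rim in that direction (clockwise seen from above). Do not pick the box up or push it away from its place, and leave the two finished boxes and everything else on the table where they are.

Things in the scene. Friction and masses are not known exactly. Their poses are not given: they have to be found in the camera images.
- unit: The dark plastic electronics box to close, loose, 130 x 100 mm, about 0.6 kg, at any yaw, in any of three places in a row across the table. Origin: centre of its underside, z up. The 24 mm wide lid rim is split by 3 mm slits at mid-side into four L-shaped corner sections (65 x 50 mm); clockwise from above: a, b, c, d. Rim top 52 mm above the table where open (pale seal showing in the gap), 44 mm where shut.
- lid_middle (a point): Centre of the fixed middle panel of that lid (80 x 50 mm, with a dark window), 42 mm above the table: 2 mm below the shut rim. Not a place to press.
- connector (a point): Outer end of the stubby round connector (24 mm diameter, 25 mm long, level) on the box's -x end face, at box y = -26 mm, 18 mm above the table: close to corner a.
- corner_a (a point): Point to press: top face of one rim section, in the middle of the corner square (12 mm in from both outer edges), at the connector end, on the connector's side: the corner nearest to the connector, pressed first (box frame x = -53, y = -38 mm). It rides down with the section: about 51.5 mm above the table when open, 43.5 mm when shut.
- sec_a (a joint): How far the rim section at corner_a is pressed down: 0 = fully open, 0.008 m = shut. Starts at 0 to 0.0006. Resists with up to about 6 N at 2 to 4 mm, snaps shut past about 5 mm (firm stop at 8 mm) and stays shut; let go earlier it springs part of the way back. The four move independently.
- corner_b (a point): Point to press: top face of one rim section, in the middle of the corner square (12 mm in from both outer edges), the other corner of the connector end, pressed second (x = -53, y = +38 mm). It rides down with the section: about 51.5 mm above the table when open, 43.5 mm when shut.
- sec_b (a joint): How far the rim section at corner_b is pressed down: 0 = fully open, 0.008 m = shut. Starts at 0 to 0.0006. Resists with up to about 6 N at 2 to 4 mm, snaps shut past about 5 mm (firm stop at 8 mm) and stays shut; let go earlier it springs part of the way back. The four move independently.
- corner_c (a point): Point to press: top face of one rim section, in the middle of the corner square (12 mm in from both outer edges), at the far end, diagonally opposite corner a, pressed third (x = +53, y = +38 mm). It rides down with the section: about 51.5 mm above the table when open, 43.5 mm when shut.
- sec_c (a joint): How far the rim section at corner_c is pressed down: 0 = fully open, 0.008 m = shut. Starts at 0 to 0.0006. Resists with up to about 6 N at 2 to 4 mm, snaps shut past about 5 mm (firm stop at 8 mm) and stays shut; let go earlier it springs part of the way back. The four move independently.
- corner_d (a point): Point to press: top face of one rim section, in the middle of the corner square (12 mm in from both outer edges), the other corner of the far end, pressed last (x = +53, y = -38 mm). It rides down with the section: about 51.5 mm above the table when open, 43.5 mm when shut.
- sec_d (a joint): How far the rim section at corner_d is pressed down: 0 = fully open, 0.008 m = shut. Starts at 0 to 0.0006. Resists with up to about 6 N at 2 to 4 mm, snaps shut past about 5 mm (firm stop at 8 mm) and stays shut; let go earlier it springs part of the way back. The four move independently.
- done1: Finished box of the same make, all four rim sections already shut (44 mm tall) and a 28 mm plug fitted on the connector, which so sticks out 45 mm; loose, origin at the centre of its underside. Leave alone.
- done2: Second finished box, same as done1. Leave alone.
- plug1: Loose black round plug standing upright, 28 mm diameter, 38 mm tall, origin at its underside. Leave alone.
- plug2: Loose black round plug like plug1. Leave alone.
- marker: Marker pen lying on the table, 134 mm long, 15 mm thick, origin under the middle of its barrel. Leave alone.
- driver: Screwdriver lying on the table beyond the boxes, origin at its underside. Leave alone.
- can: White jerrycan, 110 x 150 mm, 245 mm tall, at the left of the table, origin at the centre of its underside. Leave alone.

How it is judged:
By the outcome, as a careful person would: the job done as asked, in the order asked, and still so for the second after the job is handed in, with the robot touching nothing.
It also fails if it takes over 42 s, if anything falls off the work surface, if the arm or the gripper's body presses on something with over 40 N, if the wrist force passes 120 N, or if a joint passes its speed limit or range.

ROBOT

A 6-joint arm with a two-finger parallel gripper is mounted at the origin on the work surface. World frame = base frame: x ahead of the robot, y to its left, z up, the work surface at z = 0. Lengths are in m, angles in rad, forces in N, time in s.
With the tool pointing down it reaches from about 0.375 to 0.975 m from the base axis. Payload 3.8 kg.
Tool frame: the origin (TCP) lies at the very end of the fingers, on their centre line; the grasp point (between the pads) lies 19 mm behind it (bot.grip_depth is the distance from the TCP to the grasp point, in m); z points along the fingers, y is the direction in which the jaws open and shut (so a half turn about z gives the same grasp; the last joint's range is limited). The gripper opens to 85 mm and grips with 20 to 120 N. Pads are 22 mm wide; open, the fingers measure 114 mm over their backs; the gripper's body (76 mm by 85 mm) begins 54 mm behind the grasp point. The pads swing forward as they close: fully open they stand 13 mm farther back than shut.
Start: joints at [1.159, 0.264, 1.604, -0, 1.274, -0.037], TCP at [0.247, 0.628, 0.231] pointing down, gripper open.
Joint ranges: [-2.63, 2.63], [-0.94, 2.18], [0.31, 2.57], [-1.31, 4.45], [0, 2.66], [-2.55, 2.55]. Speed limits (rad/s): [2.57, 2.57, 3.14, 3.14, 3.14, 3.14].

INTERFACE

Orientations are given as a rotation vector (axis times angle).
In Python, from workcell import bot, cams, job gives the robot as it stands.
- The arm moves only by the tool apply_moves, never from a script. Its argument "targets" is a list of rows, each an object of numbers: "dx", "dy", "dz": the shift along the tool's x, y, z in units of 30 mm (1.0 is 30 mm); "wx", "wy", "wz": the turn, a rotation vector about the tool's x, y, z in units of 6 degrees (1.0 is 6 degrees); "jaw": the opening, from 0 (shut) to 1 (fully open). In form: [{"dx": .., "dy": .., "dz": .., "wx": .., "wy": .., "wz": .., "jaw": ..}, ...]. A call has 1 to 5 rows; each row shifts and turns the commanded pose from where the row before left it, along the tool's axes as they then stand; what a row does not reach is not made up. A row lasts 1/10 s, in which the tool goes at most 50 mm and 8.59 degrees, less where a joint would pass 70% of its speed; a pose out of reach is approached as far as the arm can. A call is refused whole if a number of a shift passes 1 or a number of a turn 1, either way. A call with a gripper value outside its range is refused whole. The fingers move at their own pace and stop on an object; "newtons" is the grip in N (left out, the last holds). Time passes only in rows, so rows that do not move let the fingers close. It gives the time, the measured TCP pose, the force and the opening at its end, in the units of the state.
- bot.read_state(): the state, without advancing time (a new reading comes with each control period).
- cams.read_camera(name): name is "scene" or "top" or "wrist"; returns a dict with "color" (420x560x3 uint8, red, green, blue), "range_z" (420x560 float32, m along the optical axis (not along the pixel's ray), 0 where there is no reading), "fx", "fy", "cx", "cy" (pixels), "dist_coeffs" ([k1, k2, p1, p2, k3] as OpenCV has them; the pictures are not rectified), "eye" and "rotation" of the camera in the world; the wrist camera has in their place "T_tool_cam" (4x4, takes a point from camera to tool coordinates, whose origin is the TCP and whose axes are the flange's). Camera axes: x right, y down, z forward; pixel columns grow to the right and rows downward; lengths in m; the calibration is good to about 2 mm. A picture is of the moment at which its call begins: read the wrist's pose just before it.
- job.finish_job(): hands the job in, once; it reports no verdict.
The state is a dict: "time": time; "q": joint angles; "joint_vel": joint speeds; "joint_torque": joint torques, N m; "tool_pos": TCP position; "tcp_rot": TCP orientation; "wrist_force": force on the tool from outside, world axes, zero at the start; "torque": the same for the moment, N m; "width": opening from 0.0 (shut) to 1.0 (fully open).
Only numpy, scipy, OpenCV 4.12 (cv2) and the standard library are available. Lean on these libraries where they do the work, as an engineer would, in place of code of your own. Each camera call takes 0.05 s, during which the arm holds its last target.

## Working session

There is one attempt and no reset: what is moved stays moved. The work goes in short steps, Python scripts to look and compute and a tool call to move; the robot and the scene stay as the last step left them, time stands still between calls to the robot, and variables do not carry over. Pictures are saved under pics/ and viewed, and the job is handed in when it is done.

Besides the shell and the picture viewer there is one more tool, called as name(argument=value, ...), one argument or row to a line, values as JSON. apply_moves: Moves the arm, as the interface text tells. Its arguments: {"type":"object","properties":{"targets":{"type":"array"},"newtons":{"type":"number"}},"required":["targets"]}

```bash
mkdir -p pics; ls; cat > h.py <<'E'
import numpy as np,cv2
from workcell import bot,cams,job
def K(c): return np.array([[c['fx'],0,c['cx']],[0,c['fy'],c['cy']],[0,0,1.]])
def ray(c,pts):
    p=cv2.undistortPoints(np.array(pts,float).reshape(-1,1,2),K(c),np.array(c['dist_coeffs'],float)).reshape(-1,2)
    d=np.c_[p,np.ones(len(p))]
    return np.array(c['eye']),d@np.array(c['rotation']).T
def onplane(c,pts,z):
    e,d=ray(c,pts); return e+d*((z-e[2])/d[:,2])[:,None]
def save(c,n): cv2.imwrite('pics/'+n,c['color'][:,:,::-1])
E
python3 - <<'E'
from h import *
s=bot.read_state();print(s)
for n in('top','scene'):
    c=cams.read_camera(n);save(c,n+'1.png');print(n,c['eye'],c['rotation'],c['fx'],c['dist_coeffs'])
    np.save(n+'.npy',c,allow_pickle=True)
E
```

```text
pics
{'time': 0.0, 'q': array([ 1.15910546e+00,  2.64724682e-01,  1.60538991e+00,  1.46982700e-05,
        1.27369975e+00, -3.69308031e-02]), 'joint_vel': array([-0.00012099,  0.00132338, -0.00152394,  0.00081002, -0.00083755,
        0.00109062]), 'joint_torque': array([-1.93961954e-03, -5.15110695e+01, -3.67311358e+01, -1.33119090e-05,
        1.30011037e-02, -5.63661928e-06]), 'tool_pos': array([0.24680416, 0.62746844, 0.22997262]), 'tcp_rot': array([-0.58514465, -3.08609912,  0.00339694]), 'wrist_force': array([ 0.07037175,  0.31717949, -0.06170416]), 'torque': array([ 0.00911932, -0.02531925,  0.0548169 ]), 'width': 0.9999102620796027}
top [0.34117233 0.16874817 1.24985344] [-2.13017334  2.13666117 -0.22275596] 387.2062707045243 [-0.00922553  0.          0.          0.          0.        ]
scene [ 1.09338548 -0.10573413  0.9458433 ] [-2.20666662 -1.37193589  0.4053525 ] 393.9274158158616 [-0.04846336  0.          0.          0.          0.        ]
```

```bash
sed -i "s/d@np.array(c\['rotation'\]).T/d@cv2.Rodrigues(np.array(c['rotation'],float))[0].T/" h.py
```

```text
(no output)
```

View pics/top1.png

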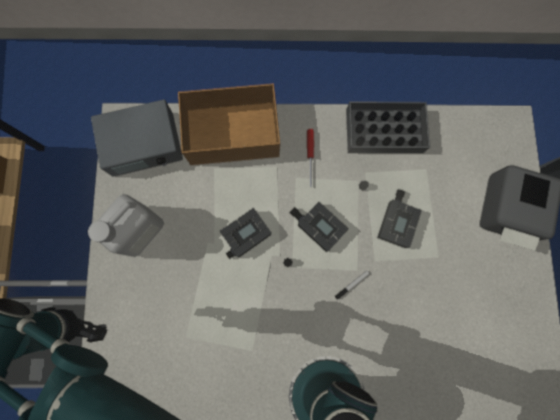

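View pics/scene1.png

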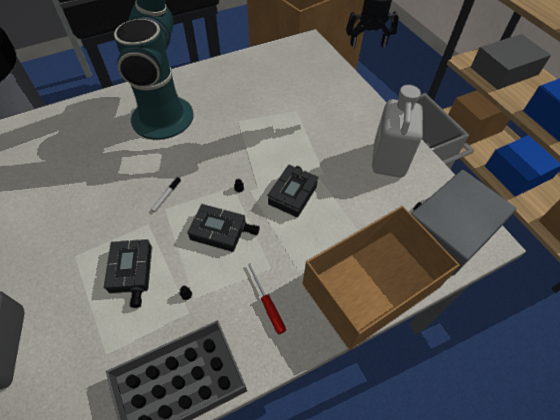

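```bash
python3 - <<'E'
from h import *
c=np.load('top.npy',allow_pickle=True).item()
I=c['color'][190:280,200:300,::-1]; a=cv2.resize(I,None,fx=6,fy=6,interpolation=cv2.INTER_CUBIC)
cv2.imwrite('pics/topz.png',cv2.convertScaleAbs(a,alpha=1.8,beta=20))
c=np.load('scene.npy',allow_pickle=True).item()
I=c['color'][150:230,250:350,::-1]; a=cv2.resize(I,None,fx=6,fy=6,interpolation=cv2.INTER_CUBIC)
cv2.imwrite('pics/scenez.png',cv2.convertScaleAbs(a,alpha=1.8,beta=20))
c=np.load('top.npy',allow_pickle=True).item()
print(onplane(c,[(247,232),(232,254),(322,227),(400,225),(288,262)],.05))
E
```

```text
[[ 0.49473875  0.24290238  0.05      ]
 [ 0.4266563   0.28832627  0.05      ]
 [ 0.50996837  0.00834152  0.05      ]
 [ 0.51578698 -0.23857258  0.05      ]
 [ 0.40154938  0.1159942   0.05      ]]
```

View pics/topz.png

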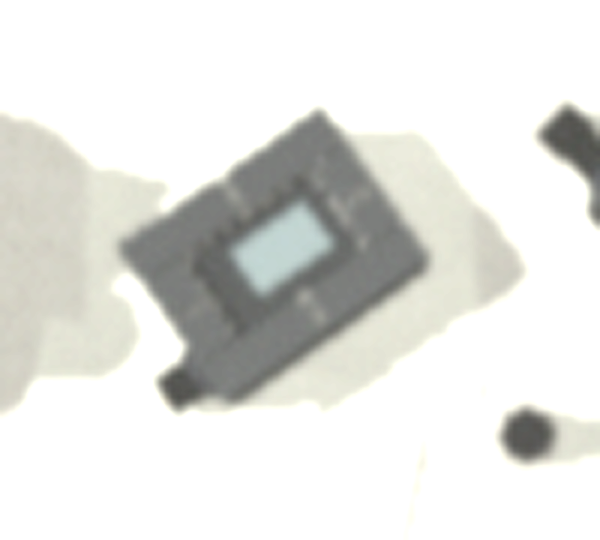

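View pics/scenez.png

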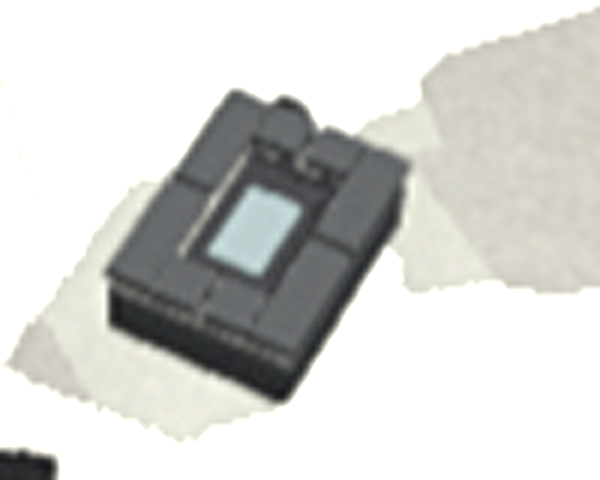

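```bash
cat >> h.py <<'E'
def Rt(s): return cv2.Rodrigues(np.array(s['tcp_rot'],float))[0]
def go(target,yawx=None):
    s=bot.read_state();R=Rt(s);p=s['tool_pos']
    d=R.T@(np.array(target)-p)/.03
    print('t',s['time'],'pos',p.round(4),'F',np.round(s['wrist_force'],1),'w',round(s['width'],2)); print('toolx',R[:,0].round(3),'tooly',R[:,1].round(3),'toolz',R[:,2].round(3))
    print('d units',d.round(2),'max',np.abs(d).max().round(2))
    R0=R
    if yawx is not None:
        x=np.array([np.cos(yawx),np.sin(yawx),0]);z=np.array([0,0,-1.]);T=np.c_[x,np.cross(z,x),z]
        print('w units',(cv2.Rodrigues(R.T@T)[0].ravel()/np.radians(6)).round(2))
    return d
E
python3 - <<'E'
from h import *
c=cams.read_camera('wrist');print(c['T_tool_cam'].round(3),c['fx'])
c2=np.load('top.npy',allow_pickle=True).item()
u,v=np.meshgrid(np.arange(215,285),np.arange(200,268));z=c2['range_z'][v,u].ravel()
e,d=ray(c2,np.c_[u.ravel(),v.ravel()]); P=e+d*z[:,None]
m=(P[:,2]>.035)&(P[:,2]<.07)&(z>0);print(m.sum(),np.percentile(P[m,2],[10,50,90]))
r=cv2.minAreaRect(P[m,:2].astype(np.float32));print(r,cv2.boxPoints(r))
go((r[0][0],r[0][1],.28))
E
```

```text
[[-0.001 -0.949 -0.315  0.08 ]
 [ 1.    -0.001  0.    -0.   ]
 [-0.    -0.315  0.949 -0.143]
 [ 0.     0.     0.     1.   ]] 304.3408766344221
1332 [0.04036933 0.04922817 0.05323664]
((0.49361616373062134, 0.2501924932003021), (0.10056198388338089, 0.13367314636707306), 35.326454162597656) [[0.41394618 0.2756483 ]
 [0.49124062 0.1665883 ]
 [0.5732862  0.22473669]
 [0.4959917  0.33379668]]
t 0.15 pos [0.2469 0.6276 0.2302] F [ 0.7 -0.2 -0.9] w 1.0
toolx [-0.931  0.366  0.   ] tooly [ 0.366  0.931 -0.002] toolz [-0.001 -0.002 -1.   ]
d units [-12.26  -8.7   -1.64] max 12.26
```

apply_moves(
  targets=[
    {"dx": -0.5, "dy": -1, "jaw": 0},
    {"dx": -0.5, "dy": -1, "jaw": 0},
    {"dx": -0.5, "dy": -1, "jaw": 0},
    {"dx": -0.5, "dy": -1, "jaw": 0},
    {"dx": -0.5, "dy": -1, "jaw": 0},
  ],
  newtons=40,
)

```text
invalid input at $.targets[0]: expected keys dx, dy, dz, wx, wy, wz, jaw
```

apply_moves(
  targets=[
    {"dx": -1, "dy": -0.4, "jaw": 0},
    {"dx": -1, "dy": -0.4, "jaw": 0},
    {"dx": -1, "dy": -0.4, "jaw": 0},
    {"dx": -1, "dy": -0.4, "jaw": 0},
    {"dx": -1, "dy": -0.4, "jaw": 0},
  ],
)

```text
invalid input at $.targets[0]: expected keys dx, dy, dz, wx, wy, wz, jaw
```

apply_moves(
  targets=[
    {"dx": -1, "dy": -0.4, "jaw": 0},
    {"dx": -1, "dy": -0.4, "jaw": 0},
    {"dx": -1, "dy": -0.4, "jaw": 0},
    {"dx": -1, "dy": -0.4, "jaw": 0},
    {"dx": -0.8, "dy": -0.2, "jaw": 0},
  ],
)

```text
invalid input at $.targets[0]: expected keys dx, dy, dz, wx, wy, wz, jaw
```

apply_moves(
  targets=[
    {"jaw": 0},
    {"jaw": 0},
    {"jaw": 0},
  ],
)

```text
invalid input at $.targets[0]: expected keys dx, dy, dz, wx, wy, wz, jaw
```

```bash
cat >> h.py <<'E'
def wristcam():
    s=bot.read_state();c=cams.read_camera('wrist');T=np.eye(4);T[:3,:3]=Rt(s);T[:3,3]=s['tool_pos'];M=T@np.array(c['T_tool_cam'])
    c['eye']=M[:3,3];c['rotation']=cv2.Rodrigues(M[:3,:3])[0].ravel();return c
def cloud(c):
    h,w=c['range_z'].shape;u,v=np.meshgrid(np.arange(w),np.arange(h));z=c['range_z'].ravel()
    e,d=ray(c,np.c_[u.ravel(),v.ravel()]);return (e+d*z[:,None]).reshape(h,w,3)
E
python3 - <<'E'
from h import *
c=wristcam();save(c,'w1.png');np.save('w1.npy',c,allow_pickle=True)
go((.494,.25,.23))
P=cloud(c);np.save('P.npy',P)
z=P[...,2];m=((z>.046)&(z<.06)&(c['range_z']>0)&(np.hypot(P[...,0]-.494,P[...,1]-.25)<.12)).astype(np.uint8)
m=cv2.morphologyEx(m,cv2.MORPH_OPEN,np.ones((5,5)))
cv2.imwrite('pics/w1m.png',m*255)
q=P[m>0];print(len(q),np.percentile(q[:,2],[5,50,95]))
r=cv2.minAreaRect(q[:,:2].astype(np.float32));print(r,cv2.boxPoints(r))
t=P[(np.abs(z)<.01)];print('table',len(t),np.median(t[:,2]))
E
```

```text
t 0.2 pos [0.2469 0.6277 0.2304] F [ 0.1 -0.8  0.2] w 1.0
toolx [-0.931  0.366  0.   ] tooly [ 0.366  0.931 -0.001] toolz [-0.001 -0.001 -1.   ]
d units [-12.27  -8.7    0.03] max 12.27
476 [0.04769506 0.05087388 0.05197114]
((0.4677543342113495, 0.29171034693717957), (0.07555994391441345, 0.03367672488093376), 15.926335334777832) [[0.42680407 0.2975355 ]
 [0.436045   0.26515147]
 [0.5087046  0.28588519]
 [0.49946368 0.31826922]]
table 126416 0.00010386720449584441
```

View pics/w1.png

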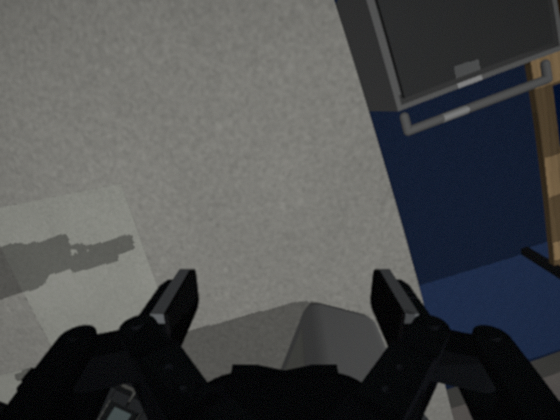

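View pics/w1m.png

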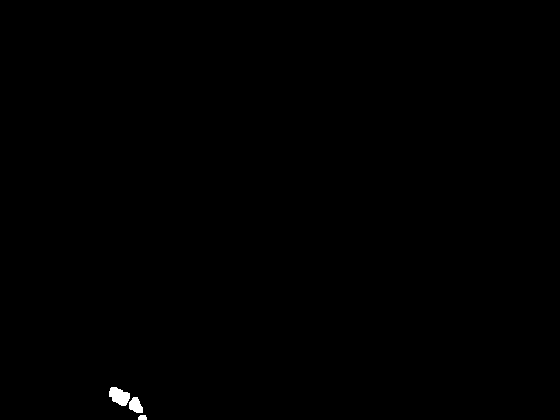

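apply_moves(
  targets=[
    {"dx": -0.5, "dy": -1, "dz": 0, "wx": 0, "wy": 0, "wz": 0, "jaw": 0},
    {"dx": -0.5, "dy": -1, "dz": 0, "wx": 0, "wy": 0, "wz": 0, "jaw": 0},
    {"dx": -0.5, "dy": -1, "dz": 0, "wx": 0, "wy": 0, "wz": 0, "jaw": 0},
    {"dx": -0.5, "dy": -1, "dz": 0, "wx": 0, "wy": 0, "wz": 0, "jaw": 0},
    {"dx": -0.5, "dy": -1, "dz": 0, "wx": 0, "wy": 0, "wz": 0, "jaw": 0},
  ],
  newtons=40,
)

```text
time: 0.7
tool_pos: [0.2618, 0.4596, 0.231]
tcp_rot: [-0.585, -3.087, 0.001]
wrist_force: [0.0, 0.1, -0.6]
width: 0.145
```

apply_moves(
  targets=[
    {"dx": -1, "dy": -0.4, "dz": 0, "wx": 0, "wy": 0, "wz": 0, "jaw": 0},
    {"dx": -1, "dy": -0.4, "dz": 0, "wx": 0, "wy": 0, "wz": 0, "jaw": 0},
    {"dx": -1, "dy": -0.4, "dz": 0, "wx": 0, "wy": 0, "wz": 0, "jaw": 0},
    {"dx": -1, "dy": -0.4, "dz": 0, "wx": 0, "wy": 0, "wz": 0, "jaw": 0},
    {"dx": -1, "dy": -0.4, "dz": 0, "wx": 0, "wy": 0, "wz": 0, "jaw": 0},
  ],
)

```text
time: 1.2
tool_pos: [0.3803, 0.3493, 0.2313]
tcp_rot: [0.585, 3.087, 0.0]
wrist_force: [0.1, 1.2, -0.0]
width: 0.001
```

apply_moves(
  targets=[
    {"dx": -1, "dy": -0.4, "dz": 0, "wx": 0, "wy": 0, "wz": 0, "jaw": 0},
    {"dx": -1, "dy": -0.4, "dz": 0, "wx": 0, "wy": 0, "wz": 0, "jaw": 0},
    {"dx": -1, "dy": -0.4, "dz": 0, "wx": 0, "wy": 0, "wz": 0, "jaw": 0},
    {"dx": -1, "dy": -0.4, "dz": 0, "wx": 0, "wy": 0, "wz": 0, "jaw": 0},
    {"dx": -0.8, "dy": -0.2, "dz": 0, "wx": 0, "wy": 0, "wz": 0, "jaw": 0},
  ],
)

```text
time: 1.7
tool_pos: [0.4948, 0.2457, 0.2311]
tcp_rot: [0.587, 3.086, -0.001]
wrist_force: [0.2, -0.2, 0.3]
width: 0.001
```

apply_moves(
  targets=[
    {"dx": 0, "dy": 0, "dz": 0, "wx": 0, "wy": 0, "wz": 0, "jaw": 0},
    {"dx": 0, "dy": 0, "dz": 0, "wx": 0, "wy": 0, "wz": 0, "jaw": 0},
    {"dx": 0, "dy": 0, "dz": 0, "wx": 0, "wy": 0, "wz": 0, "jaw": 0},
  ],
)

```text
time: 2.0
tool_pos: [0.4931, 0.2478, 0.231]
tcp_rot: [-0.585, -3.086, 0.0]
wrist_force: [-1.1, -0.0, -0.5]
width: 0.001
```

```bash
cat > look.py <<'E'
import sys
from h import *
n=sys.argv[1]
c=wristcam();save(c,n+'.png');np.save(n+'.npy',c,allow_pickle=True)
go((.494,.25,.23))
P=cloud(c);np.save('P.npy',P)
z=P[...,2];m=((z>.046)&(z<.06)&(c['range_z']>0)&(np.hypot(P[...,0]-.494,P[...,1]-.25)<.12)).astype(np.uint8)
m=cv2.morphologyEx(m,cv2.MORPH_OPEN,np.ones((5,5)))
cv2.imwrite('pics/'+n+'m.png',m*255)
q=P[m>0];print(len(q),np.percentile(q[:,2],[5,50,95]))
r=cv2.minAreaRect(q[:,:2].astype(np.float32));print(r,cv2.boxPoints(r))
t=P[(np.abs(z)<.01)];print('table',len(t),np.median(t[:,2]))
E
python3 look.py w2
```

```text
t 2.05 pos [0.493  0.248  0.2311] F [ 0.3  0.3 -0. ] w 0.0
toolx [-0.931  0.365  0.001] tooly [ 0.365  0.931 -0.   ] toolz [-0.001  0.    -1.   ]
d units [-0.01  0.08  0.04] max 0.08
6671 [0.04978116 0.05123857 0.05247448]
((0.49620720744132996, 0.24903345108032227), (0.10037179291248322, 0.13053059577941895), 35.33992004394531) [[0.41751766 0.27324378]
 [0.49302    0.16676545]
 [0.57489675 0.22482312]
 [0.49939442 0.33130145]]
table 148991 0.0005226806641374093
```

View pics/w2.png

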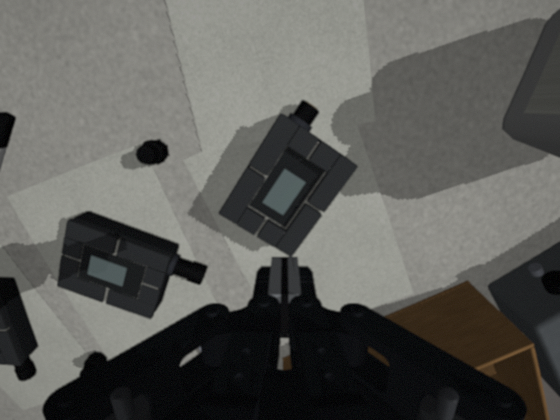

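View pics/w2m.png

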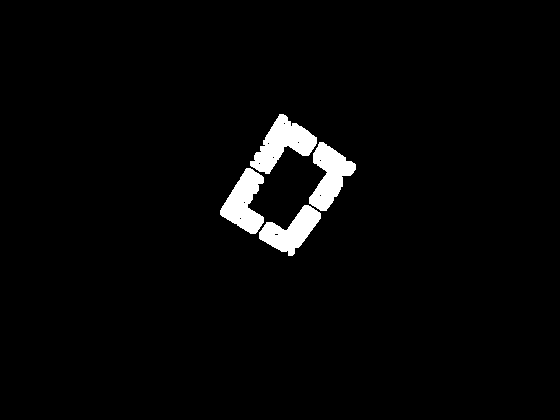

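```bash
cat >> h.py <<'E'
C=np.array([.4962,.2490]);X=np.array([.5785,-.8157]);Y=np.array([.8157,.5785])
PT={k:C+x*X+y*Y for k,x,y in(('a',-.053,-.038),('b',-.053,.038),('c',.053,.038),('d',.053,-.038))}
E
python3 - <<'E'
from h import *
print(PT); go((*PT['a'],.062))
E
```

```text
{'a': array([0.4345429, 0.2702491]), 'b': array([0.4965361, 0.3142151]), 'c': array([0.5578571, 0.2277509]), 'd': array([0.4958639, 0.1837849])}
t 2.05 pos [0.493  0.248  0.2311] F [ 0.3  0.3 -0. ] w 0.0
toolx [-0.931  0.365  0.001] tooly [ 0.365  0.931 -0.   ] toolz [-0.001  0.    -1.   ]
d units [ 2.08 -0.02  5.64] max 5.64
```

apply_moves(
  targets=[
    {"dx": 0.7, "dy": 0, "dz": 1, "wx": 0, "wy": 0, "wz": 0, "jaw": 0},
    {"dx": 0.7, "dy": 0, "dz": 1, "wx": 0, "wy": 0, "wz": 0, "jaw": 0},
    {"dx": 0.7, "dy": 0, "dz": 1, "wx": 0, "wy": 0, "wz": 0, "jaw": 0},
    {"dx": 0, "dy": 0, "dz": 1, "wx": 0, "wy": 0, "wz": 0, "jaw": 0},
    {"dx": 0, "dy": 0, "dz": 1, "wx": 0, "wy": 0, "wz": 0, "jaw": 0},
  ],
)

```text
time: 2.55
tool_pos: [0.4337, 0.2715, 0.0805]
tcp_rot: [0.581, 3.087, 0.001]
wrist_force: [0.2, 0.3, -0.4]
width: -0.001
```

apply_moves(
  targets=[
    {"dx": 0, "dy": 0, "dz": 0.6, "wx": 0, "wy": 0, "wz": 0, "jaw": 0},
    {"dx": 0, "dy": 0, "dz": 0, "wx": 0, "wy": 0, "wz": 0, "jaw": 0},
    {"dx": 0, "dy": 0, "dz": 0, "wx": 0, "wy": 0, "wz": 0, "jaw": 0},
  ],
)

```text
time: 2.85
tool_pos: [0.4347, 0.271, 0.0635]
tcp_rot: [-0.583, -3.087, 0.0]
wrist_force: [0.7, 0.6, 0.5]
width: -0.001
```

```bash
python3 - <<'E'
from h import *
go((*PT['a'],.0435))
c=wristcam();save(c,'w3.png')
E
```

```text
t 2.85 pos [0.4347 0.271  0.0635] F [0.7 0.6 0.5] w -0.0
toolx [-0.931  0.365  0.   ] tooly [ 0.365  0.931 -0.   ] toolz [-0. -0. -1.]
d units [-0.   -0.02  0.67] max 0.67
```

View pics/w3.png

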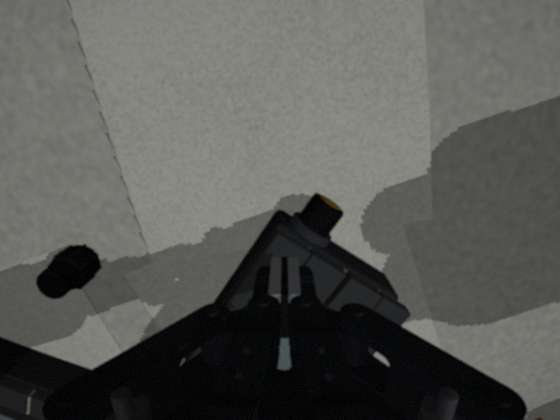

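apply_moves(
  targets=[
    {"dx": 0, "dy": 0, "dz": 0.2, "wx": 0, "wy": 0, "wz": 0, "jaw": 0},
    {"dx": 0, "dy": 0, "dz": 0.15, "wx": 0, "wy": 0, "wz": 0, "jaw": 0},
    {"dx": 0, "dy": 0, "dz": 0.1, "wx": 0, "wy": 0, "wz": 0, "jaw": 0},
    {"dx": 0, "dy": 0, "dz": 0.1, "wx": 0, "wy": 0, "wz": 0, "jaw": 0},
    {"dx": 0, "dy": 0, "dz": 0, "wx": 0, "wy": 0, "wz": 0, "jaw": 0},
  ],
)

```text
time: 3.4
tool_pos: [0.4353, 0.2704, 0.0466]
tcp_rot: [0.585, 3.086, 0.0]
wrist_force: [0.2, 0.2, 1.6]
width: -0.005
```

apply_moves(
  targets=[
    {"dx": 0, "dy": 0, "dz": 0.07, "wx": 0, "wy": 0, "wz": 0, "jaw": 0},
    {"dx": 0, "dy": 0, "dz": 0.07, "wx": 0, "wy": 0, "wz": 0, "jaw": 0},
    {"dx": 0, "dy": 0, "dz": 0.03, "wx": 0, "wy": 0, "wz": 0, "jaw": 0},
    {"dx": 0, "dy": 0, "dz": 0, "wx": 0, "wy": 0, "wz": 0, "jaw": 0},
  ],
)

```text
time: 3.8
tool_pos: [0.4352, 0.2705, 0.0432]
tcp_rot: [-0.585, -3.086, 0.001]
wrist_force: [-5.3, -1.5, 13.2]
width: 0.003
```

apply_moves(
  targets=[
    {"dx": 0, "dy": 0, "dz": -0.3, "wx": 0, "wy": 0, "wz": 0, "jaw": 0},
    {"dx": 0, "dy": 0, "dz": -0.8, "wx": 0, "wy": 0, "wz": 0, "jaw": 0},
    {"dx": 0, "dy": 0, "dz": -1, "wx": 0, "wy": 0, "wz": 0, "jaw": 0},
    {"dx": 0, "dy": 0, "dz": -1, "wx": 0, "wy": 0, "wz": 0, "jaw": 0},
    {"dx": -0.9, "dy": 0, "dz": -1, "wx": 0, "wy": 0, "wz": 0, "jaw": 0},
  ],
)

```text
time: 4.3
tool_pos: [0.458, 0.2607, 0.1651]
tcp_rot: [-0.581, -3.085, 0.002]
wrist_force: [0.2, 0.7, 0.5]
width: 0.002
```

apply_moves(
  targets=[
    {"dx": -0.6, "dy": 0, "dz": -0.9, "wx": 0, "wy": 0, "wz": 0, "jaw": 0},
    {"dx": -0.6, "dy": 0, "dz": 0, "wx": 0, "wy": 0, "wz": 0, "jaw": 0},
    {"dx": 0, "dy": 0, "dz": 0, "wx": 0, "wy": 0, "wz": 0, "jaw": 0},
    {"dx": 0, "dy": 0, "dz": 0, "wx": 0, "wy": 0, "wz": 0, "jaw": 0},
  ],
)

```text
time: 4.7
tool_pos: [0.4929, 0.2467, 0.1901]
tcp_rot: [-0.586, -3.084, 0.002]
wrist_force: [0.2, 0.7, -1.0]
width: -0.004
```

```bash
cat > chk.py <<'E'
import sys
from h import *
c=wristcam();save(c,sys.argv[1]+'.png');P=cloud(c);z=P[...,2]
m=((z>.038)&(z<.06)&(c['range_z']>0)&(np.hypot(P[...,0]-C[0],P[...,1]-C[1])<.1)).astype(np.uint8)
m=cv2.morphologyEx(m,cv2.MORPH_OPEN,np.ones((5,5)))
q=P[m>0];r=cv2.minAreaRect(q[:,:2].astype(np.float32));print(r,cv2.boxPoints(r).round(4).tolist())
for k,p in PT.items():
    s=z[(np.hypot(P[...,0]-p[0],P[...,1]-p[1])<.009)&(z<.065)&(z>.03)];print(k,len(s),np.median(s).round(4))
for k in PT: print(k);go((*PT[k],.062))
E
python3 chk.py w4
```

```text
((0.49632957577705383, 0.24921225011348724), (0.10081874579191208, 0.13044476509094238), 35.375755310058594) [[0.41749998927116394, 0.27320000529289246], [0.49300000071525574, 0.16680000722408295], [0.5752000212669373, 0.22519999742507935], [0.49970000982284546, 0.33160001039505005]]
a 297 0.0435
b 283 0.0515
c 31 0.0513
d 247 0.0512
a
t 4.75 pos [0.4923 0.2469 0.1897] F [-0.2  0.1 -0. ] w -0.0
toolx [-0.93   0.366  0.003] tooly [ 0.366  0.93  -0.003] toolz [-0.004 -0.001 -1.   ]
d units [2.07 0.03 4.26] max 4.26
b
t 4.75 pos [0.4923 0.2469 0.1897] F [-0.2  0.1 -0. ] w -0.0
toolx [-0.93   0.366  0.003] tooly [ 0.366  0.93  -0.003] toolz [-0.004 -0.001 -1.   ]
d units [0.68 2.15 4.25] max 4.25
c
t 4.75 pos [0.4923 0.2469 0.1897] F [-0.2  0.1 -0. ] w -0.0
toolx [-0.93   0.366  0.003] tooly [ 0.366  0.93  -0.003] toolz [-0.004 -0.001 -1.   ]
d units [-2.28  0.22  4.25] max 4.25
d
t 4.75 pos [0.4923 0.2469 0.1897] F [-0.2  0.1 -0. ] w -0.0
toolx [-0.93   0.366  0.003] tooly [ 0.366  0.93  -0.003] toolz [-0.004 -0.001 -1.   ]
d units [-0.89 -1.9   4.26] max 4.26
```

a is shut (43.5 mm), and the box has not moved. Next is b.

apply_moves(
  targets=[
    {"dx": 0.3, "dy": 0.9, "dz": 0.8, "wx": 0, "wy": 0, "wz": 0, "jaw": 0},
    {"dx": 0.4, "dy": 0.9, "dz": 0.8, "wx": 0, "wy": 0, "wz": 0, "jaw": 0},
    {"dx": 0, "dy": 0.35, "dz": 0.9, "wx": 0, "wy": 0, "wz": 0, "jaw": 0},
    {"dx": 0, "dy": 0, "dz": 0.9, "wx": 0, "wy": 0, "wz": 0, "jaw": 0},
    {"dx": 0, "dy": 0, "dz": 0.7, "wx": 0, "wy": 0, "wz": 0, "jaw": 0},
  ],
)

```text
time: 5.25
tool_pos: [0.4949, 0.3149, 0.0651]
tcp_rot: [-0.582, -3.083, 0.005]
wrist_force: [0.5, -0.2, 0.3]
width: -0.002
```

apply_moves(
  targets=[
    {"dx": 0, "dy": 0, "dz": 0, "wx": 0, "wy": 0, "wz": 0, "jaw": 0},
    {"dx": 0, "dy": 0, "dz": 0, "wx": 0, "wy": 0, "wz": 0, "jaw": 0},
    {"dx": 0, "dy": 0, "dz": 0, "wx": 0, "wy": 0, "wz": 0, "jaw": 0},
  ],
)

```text
time: 5.55
tool_pos: [0.4984, 0.3156, 0.0698]
tcp_rot: [0.585, 3.086, 0.002]
wrist_force: [-0.0, 0.8, -0.3]
width: 0.001
```

```bash
python3 -c "
from h import *
go((*PT['b'],.0415))"
```

```text
t 5.55 pos [0.4984 0.3156 0.0698] F [-0.   0.8 -0.3] w 0.0
toolx [-0.931  0.366 -0.001] tooly [0.366 0.931 0.001] toolz [ 0.001  0.001 -1.   ]
d units [ 0.04 -0.07  0.94] max 0.94
```

apply_moves(
  targets=[
    {"dx": 0.04, "dy": -0.06, "dz": 0.3, "wx": 0, "wy": 0, "wz": 0, "jaw": 0},
    {"dx": 0, "dy": 0, "dz": 0.2, "wx": 0, "wy": 0, "wz": 0, "jaw": 0},
    {"dx": 0, "dy": 0, "dz": 0.15, "wx": 0, "wy": 0, "wz": 0, "jaw": 0},
    {"dx": 0, "dy": 0, "dz": 0.1, "wx": 0, "wy": 0, "wz": 0, "jaw": 0},
    {"dx": 0, "dy": 0, "dz": 0, "wx": 0, "wy": 0, "wz": 0, "jaw": 0},
  ],
)

```text
time: 6.05
tool_pos: [0.4958, 0.3136, 0.0456]
tcp_rot: [-0.585, -3.086, 0.001]
wrist_force: [0.1, 0.2, 0.2]
width: -0.0
```

apply_moves(
  targets=[
    {"dx": 0, "dy": 0, "dz": 0.07, "wx": 0, "wy": 0, "wz": 0, "jaw": 0},
    {"dx": 0, "dy": 0, "dz": 0.06, "wx": 0, "wy": 0, "wz": 0, "jaw": 0},
    {"dx": 0, "dy": 0, "dz": 0, "wx": 0, "wy": 0, "wz": 0, "jaw": 0},
    {"dx": 0, "dy": 0, "dz": 0, "wx": 0, "wy": 0, "wz": 0, "jaw": 0},
  ],
)

```text
time: 6.45
tool_pos: [0.4965, 0.314, 0.0433]
tcp_rot: [0.585, 3.086, 0.0]
wrist_force: [-2.4, -0.6, 6.5]
width: -0.002
```

apply_moves(
  targets=[
    {"dx": 0, "dy": 0, "dz": 0.05, "wx": 0, "wy": 0, "wz": 0, "jaw": 0},
    {"dx": 0, "dy": 0, "dz": 0, "wx": 0, "wy": 0, "wz": 0, "jaw": 0},
    {"dx": 0, "dy": 0, "dz": 0, "wx": 0, "wy": 0, "wz": 0, "jaw": 0},
  ],
)

```text
time: 6.75
tool_pos: [0.4966, 0.3142, 0.043]
tcp_rot: [0.585, 3.086, 0.001]
wrist_force: [-4.3, -2.5, 14.4]
width: -0.0
```

apply_moves(
  targets=[
    {"dx": 0, "dy": 0, "dz": -0.3, "wx": 0, "wy": 0, "wz": 0, "jaw": 0},
    {"dx": 0, "dy": 0, "dz": -0.8, "wx": 0, "wy": 0, "wz": 0, "jaw": 0},
    {"dx": 0, "dy": 0, "dz": -1, "wx": 0, "wy": 0, "wz": 0, "jaw": 0},
    {"dx": -0.3, "dy": -0.7, "dz": -1, "wx": 0, "wy": 0, "wz": 0, "jaw": 0},
    {"dx": -0.4, "dy": -0.7, "dz": -1, "wx": 0, "wy": 0, "wz": 0, "jaw": 0},
  ],
)

```text
time: 7.25
tool_pos: [0.5, 0.267, 0.1648]
tcp_rot: [-0.583, -3.087, 0.0]
wrist_force: [-0.3, 0.1, -0.4]
width: -0.004
```

apply_moves(
  targets=[
    {"dx": 0, "dy": -0.8, "dz": -0.9, "wx": 0, "wy": 0, "wz": 0, "jaw": 0},
    {"dx": 0, "dy": 0, "dz": 0, "wx": 0, "wy": 0, "wz": 0, "jaw": 0},
    {"dx": 0, "dy": 0, "dz": 0, "wx": 0, "wy": 0, "wz": 0, "jaw": 0},
    {"dx": 0, "dy": 0, "dz": 0, "wx": 0, "wy": 0, "wz": 0, "jaw": 0},
  ],
)

```text
time: 7.65
tool_pos: [0.4909, 0.2448, 0.1895]
tcp_rot: [-0.585, -3.085, 0.001]
wrist_force: [-0.5, -0.1, -0.2]
width: 0.001
```

```bash
python3 chk.py w5
```

```text
((0.49613428115844727, 0.24912619590759277), (0.10040504485368729, 0.13030193746089935), 35.32844543457031) [[0.41749998927116394, 0.27320000529289246], [0.492900013923645, 0.16689999401569366], [0.5748000144958496, 0.22499999403953552], [0.49939998984336853, 0.3312999904155731]]
a 303 0.0435
b 263 0.0435
c 37 0.0515
d 240 0.0512
a
t 7.7 pos [0.4907 0.2449 0.1891] F [-0.2 -0.7 -0.5] w 0.0
toolx [-0.931  0.366  0.002] tooly [ 0.366  0.931 -0.002] toolz [-0.002 -0.001 -1.   ]
d units [2.04 0.11 4.24] max 4.24
b
t 7.7 pos [0.4907 0.2449 0.1891] F [-0.2 -0.7 -0.5] w 0.0
toolx [-0.931  0.366  0.002] tooly [ 0.366  0.931 -0.002] toolz [-0.002 -0.001 -1.   ]
d units [0.66 2.23 4.23] max 4.23
c
t 7.7 pos [0.4907 0.2449 0.1891] F [-0.2 -0.7 -0.5] w 0.0
toolx [-0.931  0.366  0.002] tooly [ 0.366  0.931 -0.002] toolz [-0.002 -0.001 -1.   ]
d units [-2.3   0.29  4.23] max 4.23
d
t 7.7 pos [0.4907 0.2449 0.1891] F [-0.2 -0.7 -0.5] w 0.0
toolx [-0.931  0.366  0.002] tooly [ 0.366  0.931 -0.002] toolz [-0.002 -0.001 -1.   ]
d units [-0.91 -1.83  4.24] max 4.24
```

b is shut. Next is c.

apply_moves(
  targets=[
    {"dx": -0.8, "dy": 0.1, "dz": 0.8, "wx": 0, "wy": 0, "wz": 0, "jaw": 0},
    {"dx": -0.8, "dy": 0.1, "dz": 0.8, "wx": 0, "wy": 0, "wz": 0, "jaw": 0},
    {"dx": -0.7, "dy": 0.1, "dz": 0.9, "wx": 0, "wy": 0, "wz": 0, "jaw": 0},
    {"dx": 0, "dy": 0, "dz": 0.9, "wx": 0, "wy": 0, "wz": 0, "jaw": 0},
    {"dx": 0, "dy": 0, "dz": 0.7, "wx": 0, "wy": 0, "wz": 0, "jaw": 0},
  ],
)

```text
time: 8.2
tool_pos: [0.5578, 0.2276, 0.0638]
tcp_rot: [-0.584, -3.083, 0.004]
wrist_force: [-0.2, 0.0, -0.0]
width: 0.0
```

apply_moves(
  targets=[
    {"dx": 0, "dy": 0, "dz": 0, "wx": 0, "wy": 0, "wz": 0, "jaw": 0},
    {"dx": 0, "dy": 0, "dz": 0, "wx": 0, "wy": 0, "wz": 0, "jaw": 0},
    {"dx": 0, "dy": 0, "dz": 0, "wx": 0, "wy": 0, "wz": 0, "jaw": 0},
  ],
)

```text
time: 8.5
tool_pos: [0.5598, 0.2286, 0.0687]
tcp_rot: [0.584, 3.085, 0.001]
wrist_force: [0.3, -0.3, 1.0]
width: 0.002
```

```bash
python3 -c "
from h import *
go((*PT['c'],.0415))"
```

```text
t 8.5 pos [0.5598 0.2286 0.0687] F [ 0.3 -0.3  1. ] w 0.0
toolx [-0.931  0.366 -0.001] tooly [0.366 0.931 0.001] toolz [ 0.001  0.001 -1.   ]
d units [ 0.05 -0.05  0.91] max 0.91
```

apply_moves(
  targets=[
    {"dx": 0.04, "dy": -0.04, "dz": 0.3, "wx": 0, "wy": 0, "wz": 0, "jaw": 0},
    {"dx": 0, "dy": 0, "dz": 0.2, "wx": 0, "wy": 0, "wz": 0, "jaw": 0},
    {"dx": 0, "dy": 0, "dz": 0.15, "wx": 0, "wy": 0, "wz": 0, "jaw": 0},
    {"dx": 0, "dy": 0, "dz": 0.1, "wx": 0, "wy": 0, "wz": 0, "jaw": 0},
    {"dx": 0, "dy": 0, "dz": 0, "wx": 0, "wy": 0, "wz": 0, "jaw": 0},
  ],
)

```text
time: 9.0
tool_pos: [0.557, 0.227, 0.0446]
tcp_rot: [-0.585, -3.086, 0.001]
wrist_force: [0.2, 0.0, -0.8]
width: -0.002
```

apply_moves(
  targets=[
    {"dx": 0, "dy": 0, "dz": 0.07, "wx": 0, "wy": 0, "wz": 0, "jaw": 0},
    {"dx": 0, "dy": 0, "dz": 0.06, "wx": 0, "wy": 0, "wz": 0, "jaw": 0},
    {"dx": 0, "dy": 0, "dz": 0, "wx": 0, "wy": 0, "wz": 0, "jaw": 0},
    {"dx": 0, "dy": 0, "dz": 0, "wx": 0, "wy": 0, "wz": 0, "jaw": 0},
  ],
)

```text
time: 9.4
tool_pos: [0.5578, 0.2273, 0.0431]
tcp_rot: [0.585, 3.086, 0.0]
wrist_force: [-4.4, -1.7, 11.0]
width: -0.001
```

apply_moves(
  targets=[
    {"dx": 0, "dy": 0, "dz": -0.3, "wx": 0, "wy": 0, "wz": 0, "jaw": 0},
    {"dx": 0, "dy": 0, "dz": -0.8, "wx": 0, "wy": 0, "wz": 0, "jaw": 0},
    {"dx": 0, "dy": 0, "dz": -1, "wx": 0, "wy": 0, "wz": 0, "jaw": 0},
    {"dx": 0.7, "dy": -0.1, "dz": -1, "wx": 0, "wy": 0, "wz": 0, "jaw": 0},
    {"dx": 0.7, "dy": -0.1, "dz": -1, "wx": 0, "wy": 0, "wz": 0, "jaw": 0},
  ],
)

```text
time: 9.9
tool_pos: [0.5161, 0.2369, 0.1655]
tcp_rot: [0.587, 3.086, 0.0]
wrist_force: [0.6, 0.3, 0.2]
width: 0.001
```

apply_moves(
  targets=[
    {"dx": 0.3, "dy": 0, "dz": -0.9, "wx": 0, "wy": 0, "wz": 0, "jaw": 0},
    {"dx": 0, "dy": 0, "dz": 0, "wx": 0, "wy": 0, "wz": 0, "jaw": 0},
    {"dx": 0, "dy": 0, "dz": 0, "wx": 0, "wy": 0, "wz": 0, "jaw": 0},
    {"dx": 0, "dy": 0, "dz": 0, "wx": 0, "wy": 0, "wz": 0, "jaw": 0},
  ],
)

```text
time: 10.3
tool_pos: [0.5073, 0.2398, 0.19]
tcp_rot: [-0.585, -3.085, 0.002]
wrist_force: [-0.6, 0.7, 0.2]
width: 0.0
```

```bash
python3 chk.py w6
```

```text
((0.49623343348503113, 0.24862626194953918), (0.10010945051908493, 0.13053125143051147), 35.369998931884766) [[0.41760000586509705, 0.2728999853134155], [0.49320000410079956, 0.1664000004529953], [0.5748000144958496, 0.22439999878406525], [0.4993000030517578, 0.33079999685287476]]
a 316 0.0434
b 277 0.0435
c 215 0.0436
d 252 0.0512
a
t 10.35 pos [0.5072 0.2397 0.1896] F [-0.2 -0.4  0.1] w -0.0
toolx [-0.93   0.366  0.002] tooly [ 0.366  0.93  -0.002] toolz [-0.003 -0.001 -1.   ]
d units [2.62 0.07 4.26] max 4.26
b
t 10.35 pos [0.5072 0.2397 0.1896] F [-0.2 -0.4  0.1] w -0.0
toolx [-0.93   0.366  0.002] tooly [ 0.366  0.93  -0.002] toolz [-0.003 -0.001 -1.   ]
d units [1.23 2.19 4.25] max 4.25
c
t 10.35 pos [0.5072 0.2397 0.1896] F [-0.2 -0.4  0.1] w -0.0
toolx [-0.93   0.366  0.002] tooly [ 0.366  0.93  -0.002] toolz [-0.003 -0.001 -1.   ]
d units [-1.73  0.26  4.25] max 4.25
d
t 10.35 pos [0.5072 0.2397 0.1896] F [-0.2 -0.4  0.1] w -0.0
toolx [-0.93   0.366  0.002] tooly [ 0.366  0.93  -0.002] toolz [-0.003 -0.001 -1.   ]
d units [-0.34 -1.86  4.26] max 4.26
```

c is shut. Next is d.

apply_moves(
  targets=[
    {"dx": -0.1, "dy": -0.6, "dz": 0.8, "wx": 0, "wy": 0, "wz": 0, "jaw": 0},
    {"dx": -0.1, "dy": -0.6, "dz": 0.8, "wx": 0, "wy": 0, "wz": 0, "jaw": 0},
    {"dx": -0.1, "dy": -0.6, "dz": 0.9, "wx": 0, "wy": 0, "wz": 0, "jaw": 0},
    {"dx": 0, "dy": 0, "dz": 0.9, "wx": 0, "wy": 0, "wz": 0, "jaw": 0},
    {"dx": 0, "dy": 0, "dz": 0.7, "wx": 0, "wy": 0, "wz": 0, "jaw": 0},
  ],
)

```text
time: 10.85
tool_pos: [0.4946, 0.1852, 0.065]
tcp_rot: [-0.587, -3.082, 0.004]
wrist_force: [-0.3, 0.1, 0.4]
width: -0.001
```

apply_moves(
  targets=[
    {"dx": 0, "dy": 0, "dz": 0, "wx": 0, "wy": 0, "wz": 0, "jaw": 0},
    {"dx": 0, "dy": 0, "dz": 0, "wx": 0, "wy": 0, "wz": 0, "jaw": 0},
    {"dx": 0, "dy": 0, "dz": 0, "wx": 0, "wy": 0, "wz": 0, "jaw": 0},
  ],
)

```text
time: 11.15
tool_pos: [0.4974, 0.187, 0.0692]
tcp_rot: [0.585, 3.085, 0.001]
wrist_force: [0.8, -1.3, 0.5]
width: 0.003
```

```bash
python3 -c "
from h import *
go((*PT['d'],.0415))"
```

```text
t 11.15 pos [0.4974 0.187  0.0692] F [ 0.8 -1.3  0.5] w 0.0
toolx [-0.931  0.366 -0.001] tooly [0.366 0.931 0.001] toolz [ 0.001  0.    -1.   ]
d units [ 0.01 -0.12  0.92] max 0.92
```

apply_moves(
  targets=[
    {"dx": 0, "dy": -0.12, "dz": 0.3, "wx": 0, "wy": 0, "wz": 0, "jaw": 0},
    {"dx": 0, "dy": 0, "dz": 0.2, "wx": 0, "wy": 0, "wz": 0, "jaw": 0},
    {"dx": 0, "dy": 0, "dz": 0.15, "wx": 0, "wy": 0, "wz": 0, "jaw": 0},
    {"dx": 0, "dy": 0, "dz": 0.1, "wx": 0, "wy": 0, "wz": 0, "jaw": 0},
    {"dx": 0, "dy": 0, "dz": 0, "wx": 0, "wy": 0, "wz": 0, "jaw": 0},
  ],
)

```text
time: 11.65
tool_pos: [0.4946, 0.1833, 0.0453]
tcp_rot: [-0.585, -3.086, 0.0]
wrist_force: [0.6, 0.9, 0.8]
width: -0.002
```

apply_moves(
  targets=[
    {"dx": 0, "dy": 0, "dz": 0.07, "wx": 0, "wy": 0, "wz": 0, "jaw": 0},
    {"dx": 0, "dy": 0, "dz": 0.07, "wx": 0, "wy": 0, "wz": 0, "jaw": 0},
    {"dx": 0, "dy": 0, "dz": 0, "wx": 0, "wy": 0, "wz": 0, "jaw": 0},
    {"dx": 0, "dy": 0, "dz": 0, "wx": 0, "wy": 0, "wz": 0, "jaw": 0},
  ],
)

```text
time: 12.05
tool_pos: [0.4953, 0.1835, 0.0432]
tcp_rot: [0.585, 3.087, -0.0]
wrist_force: [-4.0, -1.8, 10.9]
width: 0.001
```

apply_moves(
  targets=[
    {"dx": 0, "dy": 0, "dz": -0.3, "wx": 0, "wy": 0, "wz": 0, "jaw": 0},
    {"dx": 0, "dy": 0, "dz": -0.8, "wx": 0, "wy": 0, "wz": 0, "jaw": 0},
    {"dx": 0, "dy": 0, "dz": -1, "wx": 0, "wy": 0, "wz": 0, "jaw": 0},
    {"dx": 0, "dy": 0.6, "dz": -1, "wx": 0, "wy": 0, "wz": 0, "jaw": 0},
    {"dx": 0, "dy": 0.6, "dz": -1, "wx": 0, "wy": 0, "wz": 0, "jaw": 0},
  ],
)

```text
time: 12.55
tool_pos: [0.5081, 0.217, 0.1659]
tcp_rot: [-0.587, -3.086, -0.0]
wrist_force: [1.3, 0.6, -0.2]
width: -0.0
```

apply_moves(
  targets=[
    {"dx": 0, "dy": 0.6, "dz": -0.9, "wx": 0, "wy": 0, "wz": 0, "jaw": 0},
    {"dx": 0, "dy": 0, "dz": 0, "wx": 0, "wy": 0, "wz": 0, "jaw": 0},
    {"dx": 0, "dy": 0, "dz": 0, "wx": 0, "wy": 0, "wz": 0, "jaw": 0},
    {"dx": 0, "dy": 0, "dz": 0, "wx": 0, "wy": 0, "wz": 0, "jaw": 0},
  ],
)

```text
time: 12.95
tool_pos: [0.5135, 0.2328, 0.1899]
tcp_rot: [-0.585, -3.084, 0.003]
wrist_force: [-0.3, 0.0, -0.6]
width: -0.003
```

```bash
python3 chk.py w7
```

```text
((0.49632444977760315, 0.2488352507352829), (0.10060463845729828, 0.1305943727493286), 35.382598876953125) [[0.41749998927116394, 0.2728999853134155], [0.49309998750686646, 0.1665000021457672], [0.5751000046730042, 0.22470000386238098], [0.49950000643730164, 0.3312000036239624]]
a 324 0.0434
b 287 0.0435
c 219 0.0435
d 245 0.0435
a
t 13.0 pos [0.5134 0.2326 0.1896] F [ 0.2 -0.5 -0. ] w -0.0
toolx [-0.93   0.366  0.003] tooly [ 0.366  0.93  -0.003] toolz [-0.003 -0.002 -1.   ]
d units [2.89 0.22 4.26] max 4.26
b
t 13.0 pos [0.5134 0.2326 0.1896] F [ 0.2 -0.5 -0. ] w -0.0
toolx [-0.93   0.366  0.003] tooly [ 0.366  0.93  -0.003] toolz [-0.003 -0.002 -1.   ]
d units [1.51 2.34 4.25] max 4.25
c
t 13.0 pos [0.5134 0.2326 0.1896] F [ 0.2 -0.5 -0. ] w -0.0
toolx [-0.93   0.366  0.003] tooly [ 0.366  0.93  -0.003] toolz [-0.003 -0.002 -1.   ]
d units [-1.45  0.4   4.25] max 4.25
d
t 13.0 pos [0.5134 0.2326 0.1896] F [ 0.2 -0.5 -0. ] w -0.0
toolx [-0.93   0.366  0.003] tooly [ 0.366  0.93  -0.003] toolz [-0.003 -0.002 -1.   ]
d units [-0.07 -1.72  4.26] max 4.26
```

View pics/w7.png

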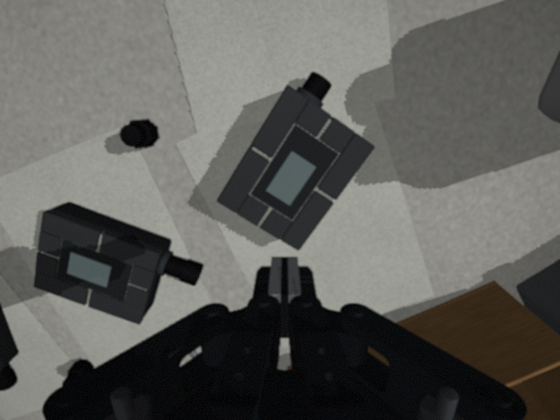

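All four sections read 43.5 mm. The box (image around 295,175) sits where it was with its rim flush, and the gripper is well clear above it.

```bash
python3 -c "
from h import *
print(job.finish_job())"
```

```text
the job is handed in; nothing more can be done
None
```

The open box was the left one of the three, at about (0.496, 0.249). I pressed its rim shut with the closed fingertips in the order asked: a (next to the connector), b, c, d. Each press ended on the firm stop, with 11–14 N read there.

- **Rim:** After each press the wrist depth camera showed that corner drop from about 51.5 mm to 43.5 mm and stay there. The last check read a 43.4, b 43.5, c 43.5 and d 43.5 mm.
- **Box position:** Its centre and yaw matched the first wrist-camera measurement to within about 0.6 mm and 0.1°. The top camera's first estimate of the centre was about 3 mm off the wrist's, so I used the wrist values.
- **Other objects:** The gripper only worked above this box. I did not re-measure the finished boxes or the loose items. The nearest finished box and plug looked undisturbed in the last wrist picture.
- **Failed step:** My first four move calls were refused because the rows left out some keys. Nothing moved, and I sent them again in full.

I handed the job in at about 13 s with the gripper raised clear.

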